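Put the shoe-care tins back on their column and close the tray

TASK

Two closed shoe-care tins were left lying on the slanted shoe rest: stack them on the big tin in the pull-out tray, first the wide one, then the narrow one on top, setting each down (not dropping it) level, centred and square on the tin below with the long sides in line. Then gently push the tray fully home under the credenza's top, without slamming it, so that the column stays square. Do not touch the brush, the lint roller, the shoe horn or the glass vase.

Things in the scene. Friction and masses are not known exactly. Their poses are not given: they have to be found in the camera images.
- wide_tin: closed plain steel tin with a hinged lid, 100 long (its x) x 64 wide (its y) x 38 high mm, about 0.2 kg; origin at the middle of its underside, z out of its lid. It starts lying lid up on the slanted rest, its x pointing up the slope, its lower end against the heel stop; which of the two tins is on the left varies. The start poses are tilted with the slope (30 degrees).
- narrow_tin: closed plain steel tin with a hinged lid, 100 long (its x) x 46 wide (its y) x 30 high mm, about 0.15 kg; origin at the middle of its underside, z out of its lid. Lies beside the wide tin on the rest in the same way, the two middles about 120 mm apart.
- big_tin: the biggest closed steel tin, the foot of the column, 110 long (its x) x 84 wide (its y) x 44 high mm, about 0.6 kg, loose, standing level on the floor of the tray in its left (+y) part, turned a little; origin at the middle of its underside. Column: its flat top is 44 mm above its origin, the wide tin adds 38 mm, the narrow one 30 mm.
- rest: fixed slanted shoe rest (wood board on a steel frame), on the deck to the left. Origin on the deck below the middle of its front, low edge; x points up-slope (away from the robot at yaw 0). The board's face is 270 mm wide and 220 mm long, rises 30 degrees towards +x from 34 mm above the deck at the front edge. A steel heel stop 12 mm high stands along the front edge.
- tray (a joint): slide of the white laminate tray: 0 m when drawn out as at the start, 0.20 m when fully home (a stop). It moves along world +x; about 3 N of friction and light damping, it stays where it is left. The tray is 310 mm deep (x) and 400 mm wide (y), its floor's upper face 14 mm above the deck, side and back walls up to 44 mm above the deck.
- tray_front (a point): middle of the outer (robot-side) face of the tray's front panel, 30 mm above the deck; moves with the tray, axes as the world. The panel is 416 mm wide, 18 mm thick, and reaches from 6 to 44 mm above the deck in the middle (a finger dip 120 mm wide) and to 56 mm beside it; push anywhere on this face. When home this face stands 20 mm in front of the credenza's top.
- top_edge (a point): middle of the upper front edge of the credenza's fixed top, a board 24 mm thick whose underside is 150 mm above the deck (upper face 174 mm); it covers the space behind this edge (+x) over 340 mm and 1240 mm of width. The gripper must keep clear of this edge as it follows the tray. At the start this edge is 95 to 125 mm beyond the middle of the big tin.
- brush: bystander: shoe brush with a steel back and black bristles, 150 x 44 x 56 mm, bristles down in the tray to the right of the big tin; origin under its middle
- lint_roller: bystander: lint roller, white paper roll 100 x 44 mm with a white plastic handle towards the robot, lying in the tray right of the brush; origin under the axis, on the tray floor
- shoe_horn: bystander: dark silicone shoe horn 190 x 42 x 9 mm, lying flat at the tray's right side; origin under its middle
- vase: bystander: glass vase, 100 mm across and 165 mm high, standing on the credenza's top behind and to the left of the column, its middle 70 to 110 mm behind the front edge; origin under its middle
Mind the look-alikes: they are no part of the job. Leave any turquoise look-alike of the narrow_tin alone. What is shaped like the big_tin but blue is not meant.

How it is judged:
By the outcome, as a careful person would: the job done as asked, in the order asked, and still so for the second after the job is handed in, with the robot touching nothing.
It also fails if it takes over 72 s, if anything falls off the work surface, if the arm or the gripper's body presses on something with over 40 N, if the wrist force passes 120 N, or if a joint passes its speed limit or range.

ROBOT

A 7-joint arm with a two-finger parallel gripper is mounted at the origin on the work surface. World frame = base frame: x ahead of the robot, y to its left, z up, the work surface at z = 0. Lengths are in m, angles in rad, forces in N, time in s.
With the tool pointing down it reaches from about 0.425 to 0.925 m from the base axis. Payload 6.8 kg.
Tool frame: the origin (TCP) lies at the very end of the fingers, on their centre line; the grasp point (between the pads) lies 19 mm behind it; y points along the fingers, z is the direction in which the jaws open and shut, and the axes are right-handed (so a half turn about y gives the same grasp; the last joint's range is limited). The gripper opens to 85 mm and grips with 20 to 120 N. Pads are 22 mm wide; open, the fingers measure 114 mm over their backs; the gripper's body (76 mm by 85 mm) begins 54 mm behind the grasp point. The pads swing forward as they close: fully open they stand 13 mm farther back than shut.
Start: joints at [-1.37, 0.477, 0.022, 1.555, -0.011, 1.109, -0.083], TCP at [0.205, 0.643, 0.231] pointing down, gripper open.
Joint ranges: [-2.96, 2.96], [-0.34, 2.1], [-1.41, 1.46], [0.24, 2.44], [-1.37, 4.51], [0.17, 1.92], [-2.96, 2.96]. Speed limits (rad/s): [2.39, 2.39, 3.14, 3.14, 3.14, 3.14, 3.14].

INTERFACE

Orientations are given as a unit quaternion [w, x, y, z].
In Python, from station import * gives the robot as it stands.
- The arm moves only by the shell command python3 -m jog 'ROWS' [OPENING] [FORCE]. ROWS is JSON, a list of rows, each a list of 2 entries, a list of its own where there are three numbers: the shift along the tool's x, y, z in mm, then the turn about the tool's y in rad. A call has 1 to 20 rows; each row is the pose to reach, as a shift and turn from the pose commanded when the call began, along the tool's axes at that moment; what a row does not reach only later rows make up. A row lasts 1/12 s, in which the tool goes at most 41.7 mm and 7.16 degrees, less where a joint would pass 70% of its speed; a pose out of reach is approached as far as the arm can. A call with a gripper value outside its range is refused whole. OPENING is the finger opening in mm, from 0 to 85.4, set as the call begins (- or left out, the last holds). The fingers move at their own pace and stop on an object; FORCE is the grip in N (left out, the last holds). Time passes only in rows, so rows that repeat a pose let the fingers close. It gives the time, the measured TCP pose, the force and the opening at its end, in the units of the state.
- get_obs(): the state, without advancing time (a new reading comes with each control period).
- read_camera(name): name is "side" or "top"; returns a dict with "img" (400x640x3 uint8, red, green, blue), "depth" (400x640 float32, m along the optical axis (not along the pixel's ray), 0 where there is no reading), "fx", "fy", "cx", "cy" (pixels), "rvec" (rotation vector, rad) and "tvec" (3), from world to camera coordinates, as OpenCV has them. Camera axes: x right, y down, z forward; pixel columns grow to the right and rows downward; lengths in m; the calibration is good to about 2 mm. A picture is of the moment at which its call begins.
- hand_in(): hands the job in, once; it reports no verdict.
The state is a dict: "t": time; "q": joint angles; "joint_vel": joint speeds; "joint_torque": joint torques, N m; "eef_pos": TCP position; "tool_rot": TCP orientation; "contact_force": force on the tool from outside, world axes, zero at the start; "torque": the same for the moment, N m; "gripper_width": opening from 0.0 (shut) to 1.0 (fully open).
Only numpy, scipy, OpenCV 4.12 (cv2) and the standard library are available. Lean on these libraries where they do the work, as an engineer would, in place of code of your own. Each camera call takes 0.05 s, during which the arm holds its last target.

## Working session

There is one attempt and no reset: what is moved stays moved. The work goes in short steps, Python scripts to look and compute and a shell command to move; the robot and the scene stay as the last step left them, time stands still between calls to the robot, and variables do not carry over. Pictures are saved under pics/ and viewed, and the job is handed in when it is done.

```bash
ls; mkdir -p pics
cat > h.py <<'E'
from station import *
import numpy as np, cv2
def cam(n,save=None):
    c=read_camera(n)
    if save: cv2.imwrite('pics/'+save+'.png',c['img'][:,:,::-1])
    return c
def pts(c):
    R,_=cv2.Rodrigues(np.array(c['rvec'],float)); t=np.array(c['tvec'],float).ravel()
    v,u=np.mgrid[0:400,0:640]; d=c['depth']
    P=np.stack([(u-c['cx'])/c['fx']*d,(v-c['cy'])/c['fy']*d,d],-1)
    return (P-t)@R   # world
def Rq(q):
    from scipy.spatial.transform import Rotation as S
    return S.from_quat([q[1],q[2],q[3],q[0]])
E
python3 - <<'E'
from h import *
o=get_obs(); print({k:np.round(v,3).tolist() for k,v in o.items()})
print(Rq(o['tool_rot']).as_matrix().round(3))
for n in ('side','top'):
    c=cam(n,n+'0'); R,_=cv2.Rodrigues(np.array(c['rvec'],float)); print(n,c['fx'],c['cx'],c['cy'],(-R.T@np.array(c['tvec']).ravel()).round(3),R.round(2).tolist())
    np.savez('/tmp/'+n+'0.npz',img=c['img'],P=pts(c),d=c['depth'])
E
```

```text
pics
{'t': 0.0, 'q': [-1.37, 0.478, 0.022, 1.556, -0.012, 1.109, -0.083], 'joint_vel': [0.0, 0.0, 0.003, 0.001, -0.002, 0.001, 0.001], 'joint_torque': [0.001, -59.646, 1.608, -28.12, 0.013, 0.009, -0.0], 'eef_pos': [0.205, 0.642, 0.23], 'tool_rot': [-0.698, 0.699, -0.109, 0.109], 'contact_force': [-0.989, -0.73, -0.751], 'torque': [-0.018, 0.052, -0.017], 'gripper_width': 0.999}
[[ 0.953 -0.     0.304]
 [-0.304 -0.002  0.953]
 [ 0.    -1.    -0.002]]
side 453.25310249647447 315.9270720357093 201.1042538868003 [0.433 0.735 0.834] [[-0.99, -0.14, -0.02], [-0.09, 0.68, -0.73], [0.12, -0.72, -0.68]]
top 424.60194252740894 323.19519871101386 193.69801755531353 [ 0.415 -0.005  1.169] [[-0.01, -1.0, -0.01], [-0.99, 0.01, -0.14], [0.14, 0.01, -0.99]]
```

View pics/side0.png

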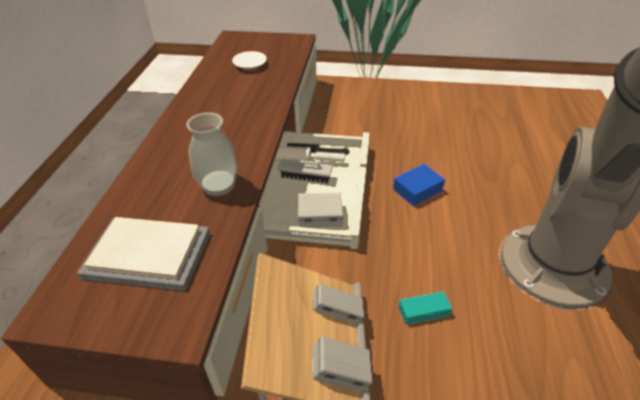

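View pics/top0.png

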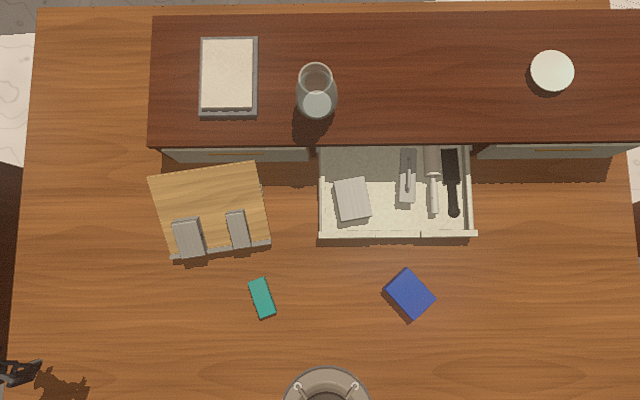

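The side view shows two steel tins on the rest: the narrow one near (340,302) and the wide one near (342,362). The big grey tin in the tray is near (320,207), the turquoise look-alike near (425,307) and the blue one near (420,184).
The top view shows wide at (188,237), narrow at (237,230), big at (351,200), turquoise at (262,298) and blue at (409,294).
So the candidates for wide are the grey tin at top (188,237). For narrow they are grey (237,230) or turquoise (262,298), and I choose grey. For big they are grey (351,200) or blue (409,294), and again grey. Next comes the close crop and measurement.

Run:
```python
from h import *
a=np.load('/tmp/top0.npz'); im=a['img'][:,:,::-1]
b=np.load('/tmp/side0.npz'); im2=b['img'][:,:,::-1]
x=cv2.resize(im[140:270,140:400],(780,390),interpolation=cv2.INTER_CUBIC)
cv2.imwrite('pics/crop_t.png',x)
cv2.imwrite('pics/crop_s.png',cv2.resize(im2[180:400,230:460],(627,600),interpolation=cv2.INTER_CUBIC))
P=a['P']; Q=b['P']
for n,(u,v) in dict(wide=(188,232),narrow=(237,225),big=(351,195),turq=(262,298),blue=(409,294),front=(390,236),front2=(340,234),floor=(385,215),deck=(300,260),restT=(200,190),restB=(215,242)).items(): print(n,P[v,u].round(4), im[v,u])
for n,(u,v) in dict(wide=(340,352),narrow=(340,295),big=(320,203),vase=(212,180)).items(): print('s',n,Q[v,u].round(4))
print(P[145:150,260].round(3), P[145:150,390].round(3))
```

```text
wide [0.4705 0.3439 0.1011] [129 145 155]
narrow [0.4875 0.2232 0.0897] [127 141 151]
big [ 0.5653 -0.07    0.0586] [170 184 195]
turq [0.2997 0.1665 0.0321] [141 158  85]
blue [ 0.3071 -0.216   0.0418] [161 105  85]
front [ 0.4153 -0.0054  1.1686] [193 218 230]
front2 [ 0.4631 -0.0394  0.0585] [181 206 217]
floor [ 0.5156 -0.1646  0.0098] [180 204 214]
deck [0.3964 0.0688 0.    ] [ 64 103 151]
restT [0.5746 0.3122 0.1164] [ 92 142 179]
restB [0.4465 0.2915 0.0392] [ 95 145 181]
s wide [0.4623 0.3373 0.0991]
s narrow [0.4756 0.2111 0.0883]
s big [ 0.5563 -0.079   0.0558]
s vase [0.7599 0.0616 0.229 ]
[[0.674 0.153 0.172]
 [0.674 0.155 0.162]
 [0.676 0.158 0.146]
 [0.673 0.157 0.148]
 [0.671 0.158 0.144]] [[ 0.674 -0.162  0.157]
 [ 0.707 -0.184  0.016]
 [ 0.704 -0.183  0.018]
 [ 0.702 -0.184  0.014]
 [ 0.699 -0.184  0.014]]
```

View pics/crop_t.png

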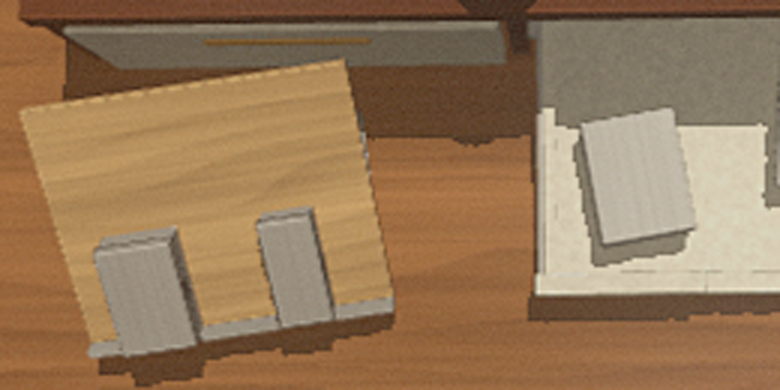

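View pics/crop_s.png

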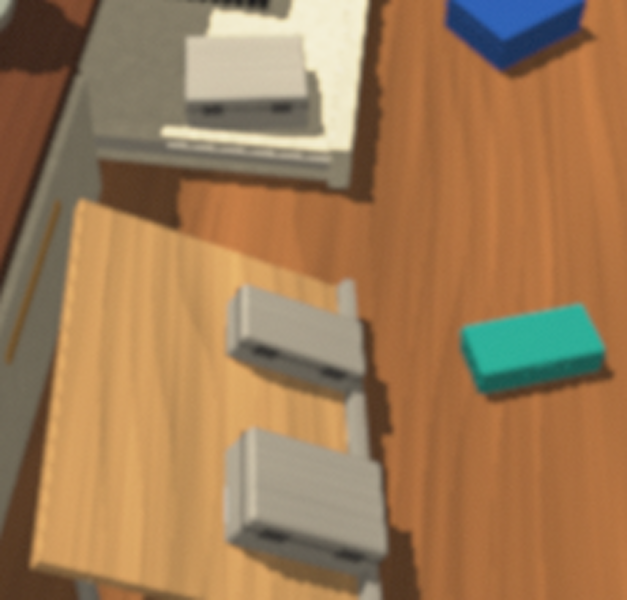

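```bash
cat > m.py <<'E'
from h import *
def rect(P2):
    r=cv2.minAreaRect((P2*1000).astype(np.float32)); b=cv2.boxPoints(r)
    e=[b[1]-b[0],b[2]-b[1]]; L=sorted(e,key=lambda k:np.hypot(*k))
    a=np.degrees(np.arctan2(L[1][1],L[1][0])); a=(a+90)%180-90
    return np.round(r[0],1),round(np.hypot(*L[1]),1),round(np.hypot(*L[0]),1),round(a,2)
def flat(P,z,tol,box):
    m=(abs(P[...,2]-z)<tol)&(P[...,0]>box[0])&(P[...,0]<box[1])&(P[...,1]>box[2])&(P[...,1]<box[3])
    n,l,s,c=cv2.connectedComponentsWithStats(m.astype(np.uint8),connectivity=4)
    i=1+np.argmax(s[1:,4]); return P[l==i]
E
python3 - <<'E'
from m import *
for n in ('top','side'):
    d=np.load(f'/tmp/{n}0.npz'); P=d['P']
    F=flat(P,.058,.006,(.48,.66,-.15,.0)); print(n,'big',rect(F[:,:2]),len(F),F.mean(0).round(4))
    # board
    m=(P[...,0]>.42)&(P[...,0]<.68)&(P[...,1]>.13)&(P[...,1]<.46)&(P[...,2]>.035)&(P[...,2]<.17)
    X=P[m]
    best=0;rng=np.random.default_rng(0)
    for _ in range(300):
        s=X[rng.choice(len(X),3)];nn=np.cross(s[1]-s[0],s[2]-s[0]);
        if np.linalg.norm(nn)<1e-6: continue
        nn/=np.linalg.norm(nn); nn*=np.sign(nn[2]); 
        if nn[2]<.8: continue
        k=abs((X-s[0])@nn)<.003
        if k.sum()>best: best=k.sum();B=X[k]
    c=B.mean(0); nn=np.linalg.svd(B-c,full_matrices=False)[2][2]; nn*=np.sign(nn[2])
    up=np.array([0,0,1])-nn[2]*nn; up/=np.linalg.norm(up); la=np.cross(nn,up)
    print('board n',nn.round(3),'tilt',np.degrees(np.arccos(nn[2])).round(2),'upslope yaw',np.degrees(np.arctan2(up[1],up[0])).round(2),best)
    h=((P-c)@nn); 
    for name,H,y in (('wide',.038,(.28,.44)),('narrow',.030,(.14,.28))):
        mm=m&(abs(h-H)<.006)&(P[...,1]>y[0])&(P[...,1]<y[1])
        q,l,s,_=cv2.connectedComponentsWithStats(mm.astype(np.uint8),connectivity=4); i=1+np.argmax(s[1:,4]); T=P[l==i]
        hm=np.median(h[l==i]); S=np.stack([(T-c)@up,(T-c)@la],1); r=rect(S)
        top=c+up*r[0][0]/1000+la*r[0][1]/1000+nn*hm
        print(name,r,'h',hm.round(4),'topcentre',top.round(4),'centre',(top-nn*H/2).round(4))
    # tray front
    m=(P[...,2]>.045)&(P[...,2]<.062)&(P[...,0]>.4)&(P[...,0]<.5)&(P[...,1]<.02)&(P[...,1]>-.4)
    print('panel x',np.percentile(P[m][:,0],[1,50,99]).round(3),'y',np.percentile(P[m][:,1],[1,99]).round(3))
E
```

```text
top big (array([558. , -73.9]), np.float32(110.5), np.float32(84.4), np.float32(9.67)) 1299 [ 0.557  -0.0735  0.0574]
board n [-0.494 -0.069  0.867] tilt 29.91 upslope yaw 7.96 5956
wide (array([-77.9,  72.2]), np.float32(93.3), np.float32(65.6), np.float32(0.1)) h 0.0379 topcentre [0.4547 0.3459 0.0942] centre [0.464  0.3473 0.0777]
narrow (array([-81.5, -54.6]), np.float32(101.7), np.float32(48.0), np.float32(0.43)) h 0.0296 topcentre [0.4732 0.2205 0.0852] centre [0.4806 0.2215 0.0722]
panel x [0.455 0.463 0.499] y [-0.394  0.013]
side big (array([556.6, -72.8]), np.float32(107.5), np.float32(86.9), np.float32(10.02)) 1058 [ 0.5569 -0.0695  0.0574]
board n [-0.494 -0.072  0.867] tilt 29.92 upslope yaw 8.25 10423
wide (array([-83.4,  52.3]), np.float32(91.0), np.float32(65.7), np.float32(-1.34)) h 0.0377 topcentre [0.4552 0.3469 0.0947] centre [0.4646 0.3482 0.0782]
narrow (array([-88.8, -74. ]), np.float32(100.5), np.float32(49.9), np.float32(0.17)) h 0.0297 topcentre [0.4727 0.2218 0.085 ] centre [0.4801 0.2229 0.072 ]
panel x [0.455 0.464 0.498] y [-0.393  0.017]
```

```bash
cat > go.py <<'E'
import sys
from h import *
# usage: go.py x y z yawdeg(tool x)
o=get_obs(); R=Rq(o['tool_rot']).as_matrix(); p=np.array(o['eef_pos'])
yaw=np.degrees(np.arctan2(R[1,0],R[0,0]))
print('t',round(o['t'],2),'p',p.round(4),'yaw',yaw.round(2),'F',np.round(o['contact_force'],1),'w',round(o['gripper_width']*85.4,1),'tilt',np.degrees(np.arccos(-R[2,1])).round(2))
if len(sys.argv)>4:
    t=np.array([float(v) for v in sys.argv[1:4]]); d=R.T@(t-p)*1000
    dy=(float(sys.argv[4])-yaw+90)%180-90
    n=np.linalg.norm(d); print('shift',d.round(1),'turn',(-np.radians(dy)).round(3),'rows>=',int(np.ceil(max(n/41.7,abs(dy)/7.16))))
E
python3 go.py .461 .347 .17 8.1
```

```text
t 0.1 p [0.205  0.6426 0.2304] yaw -17.69 F [ 0.  -0.2 -0.4] w 85.2 tilt 0.1
shift [ 333.7   60.8 -203.7] turn -0.45 rows>= 10
```

```bash
python3 -m jog '[[[20,5,-12],-0.05],[[50,10,-30],-0.15],[[84,20,-50],-0.25],[[120,30,-73],-0.35],[[155,36,-95],-0.45],[[190,40,-115],-0.45],[[225,45,-137],-0.45],[[260,50,-160],-0.45],[[290,56,-178],-0.45],[[315,60,-192],-0.45],[[330,61,-201],-0.45],[[334,61,-204],-0.45],[[334,61,-204],-0.45],[[334,61,-204],-0.45]]' 85; python3 go.py .461 .347 .058 8.1
```

```text
t: 1.27
eef_pos: [0.4604, 0.3484, 0.1703]
tool_rot: [0.706, -0.705, -0.05, 0.05]
contact_force: [-0.3, -0.3, -0.2]
gripper_width: 0.991
t 1.27 p [0.4604 0.3484 0.1703] yaw 8.15 F [-0.3 -0.3 -0.2] w 84.7 tilt 0.06
shift [  0.5 112.3  -1.6] turn 0.001 rows>= 3
```

```bash
python3 -m jog '[[[0,20,-1],0],[[0,45,-1.5],0],[[0.5,70,-1.5],0],[[0.5,85,-1.5],0],[[0.5,97,-1.5],0],[[0.5,105,-1.5],0],[[0.5,111,-1.5],0],[[0.5,111,-1.5],0],[[0.5,111,-1.5],0]]'
python3 - <<'E'
from h import *
cam('side','s1');cam('top','t1')
i=cv2.imread('pics/s1.png')[250:400,230:430]; cv2.imwrite('pics/s1c.png',cv2.resize(i,(800,600)))
E
python3 go.py
```

```text
t: 2.02
eef_pos: [0.4621, 0.3464, 0.0598]
tool_rot: [0.706, -0.705, -0.05, 0.05]
contact_force: [0.4, 0.1, 0.2]
gripper_width: 0.994
t 2.12 p [0.4626 0.3464 0.0602] yaw 8.09 F [-0.4 -0.5 -0.7] w 85.3 tilt 0.1
```

View pics/s1c.png

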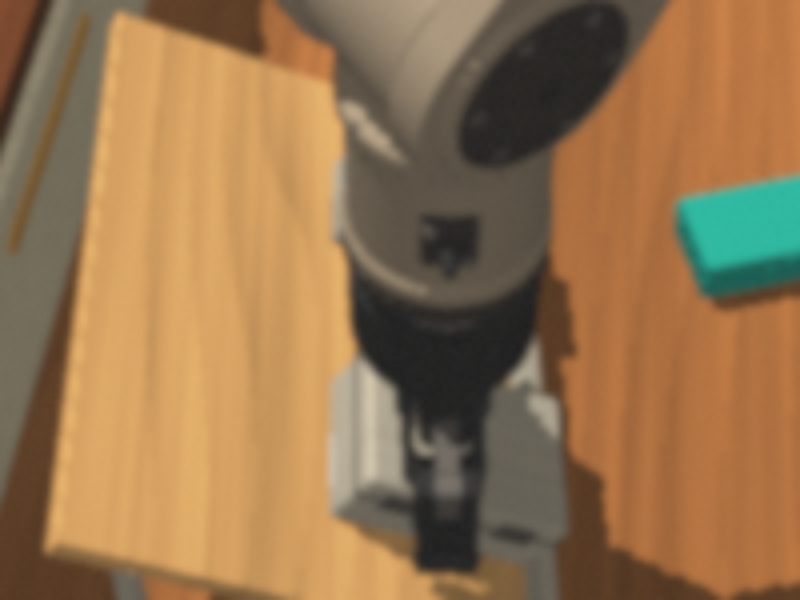

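The finger at about (450,520) in the crop sits beside the middle of the wide tin and is clear of the board. Closing now.

```bash
python3 -m jog '[[[0,0,0],0],[[0,0,0],0],[[0,0,0],0],[[0,0,0],0],[[0,0,0],0],[[0,0,0],0]]' 55 40; python3 go.py;  python3 -m jog '[[[0,-3,0],0],[[0,-8,0],0],[[0,-15,0],0],[[0,-25,0],0],[[0,-40,0],0],[[0,-60,0],0],[[0,-80,0],0],[[0,-80,0],0],[[0,-80,0],0]]'; python3 go.py .33 .33 .08 8.1
```

```text
t: 2.62
eef_pos: [0.4624, 0.3461, 0.0602]
tool_rot: [0.706, -0.705, -0.05, 0.049]
contact_force: [-1.6, 0.2, 6.1]
gripper_width: 0.746
t 2.62 p [0.4624 0.3461 0.0602] yaw 8.07 F [-1.6  0.2  6.1] w 63.7 tilt 0.07
t: 3.37
eef_pos: [0.4628, 0.3464, 0.1408]
tool_rot: [0.706, -0.705, -0.051, 0.049]
contact_force: [0.3, -0.5, -2.1]
gripper_width: 0.745
t 3.37 p [0.4628 0.3464 0.1408] yaw 8.08 F [ 0.3 -0.5 -2.1] w 63.7 tilt 0.18
shift [-133.9   60.5    2.3] turn -0.0 rows>= 4
```

```bash
python3 -m jog '[[[-10,0,0],0],[[-30,0,0],0],[[-55,0,0],0],[[-85,10,0],0],[[-110,30,1],0],[[-125,55,2],0],[[-132,75,2],0],[[-134,88,2],0],[[-134,95,2],0],[[-134,95,2],0],[[-134,95,2],0]]'; python3 go.py;python3 - <<'E'
from h import *
cam('side','s2')
i=cv2.imread('pics/s2.png')[230:400,300:500]; cv2.imwrite('pics/s2c.png',cv2.resize(i,(700,595)))
E
```

```text
t: 4.28
eef_pos: [0.3289, 0.3286, 0.044]
tool_rot: [-0.705, 0.706, 0.05, -0.05]
contact_force: [0.1, 0.7, -2.1]
gripper_width: 0.745
t 4.28 p [0.3289 0.3286 0.044 ] yaw 8.08 F [ 0.1  0.7 -2.1] w 63.7 tilt 0.06
```

View pics/s2c.png

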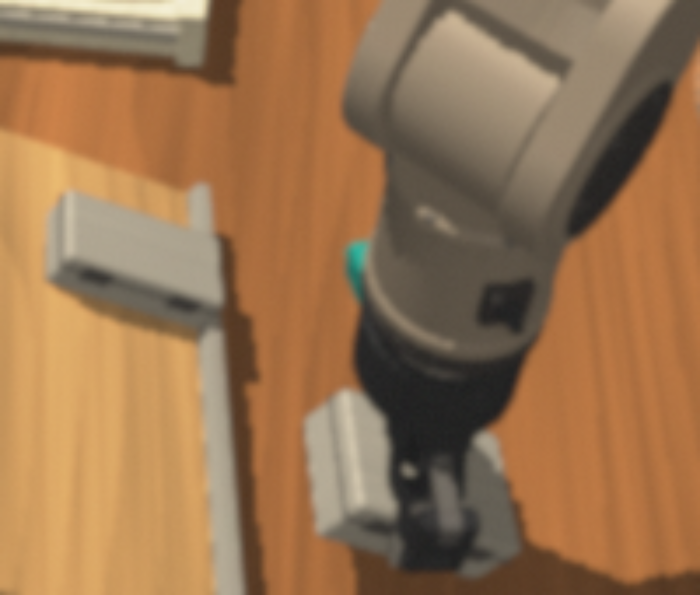

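```bash
python3 -m jog '[[[0,6,0],0],[[0,12,0],0],[[0,17,0],0],[[0,17,0],0],[[3,20,0],0],[[5,23,0],0],[[8,27,0],0],[[8,27,0],0]]' - 20; python3 go.py; python3 -m jog '[[[2,2,0],0],[[4,5,0],0],[[6,9,0],0],[[7.5,12,0],0],[[7.5,12,0],0]]'; python3 go.py
```

```text
t: 5.0
eef_pos: [0.3382, 0.3301, 0.0176]
tool_rot: [0.705, -0.705, -0.05, 0.049]
contact_force: [0.9, -2.0, 4.9]
gripper_width: 0.74
t 5.0 p [0.3382 0.3301 0.0176] yaw 8.04 F [ 0.9 -2.   4.9] w 63.2 tilt 0.04
t: 5.42
eef_pos: [0.3465, 0.3313, 0.0059]
tool_rot: [0.706, -0.705, -0.05, 0.049]
contact_force: [3.3, -1.4, 5.9]
gripper_width: 0.742
t 5.42 p [0.3465 0.3313 0.0059] yaw 8.01 F [ 3.3 -1.4  5.9] w 63.3 tilt 0.13
```

```bash
python3 -m jog '[[[0,1,0],0],[[1,2,0],0],[[1,2,0],0],[[1,2,0],0]]'; python3 go.py
python3 - <<'E'
from h import *
cam('side','s3')
i=cv2.imread('pics/s3.png')[230:400,300:500]; cv2.imwrite('pics/s3c.png',cv2.resize(i,(700,595)))
E
```

```text
t: 5.75
eef_pos: [0.3474, 0.3314, 0.0041]
tool_rot: [0.706, -0.705, -0.05, 0.049]
contact_force: [2.6, -1.8, 6.6]
gripper_width: 0.745
t 5.75 p [0.3474 0.3314 0.0041] yaw 8.02 F [ 2.6 -1.8  6.6] w 63.6 tilt 0.14
```

View pics/s3c.png

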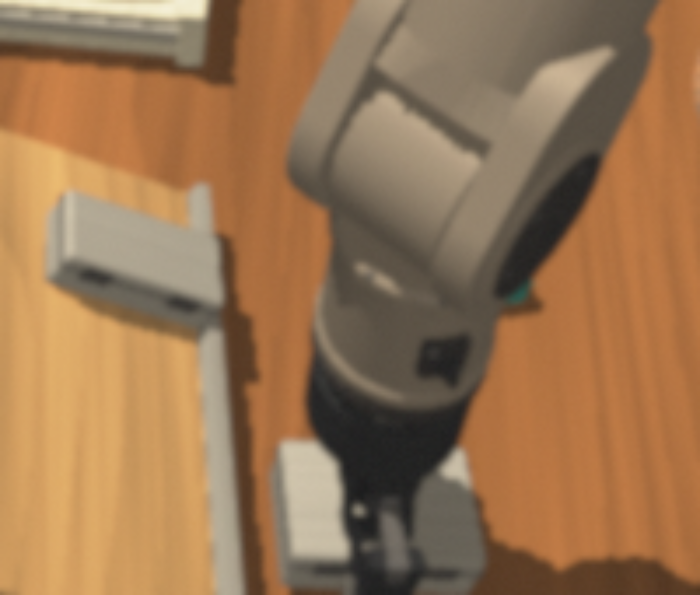

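```bash
python3 -m jog '[[[0,0,0],0],[[0,0,0],0],[[0,0,0],0],[[0,0,0],0],[[0,-20,0],0],[[0,-55,0],0],[[0,-95,0],0],[[0,-130,0],0],[[0,-130,0],0]]' 85; python3 go.py
python3 - <<'E'
from m import *
for n in ('side','top'):
    c=cam(n,n+'4'); P=pts(c)
    F=flat(P,.038,.006,(.24,.42,.26,.40)); 
    A=np.c_[F[:,:2],np.ones(len(F))]; print(n,rect(F[:,:2]),len(F),F.mean(0).round(4),np.linalg.lstsq(A,F[:,2],rcond=None)[0].round(3))
i=cv2.imread('pics/side4.png')[230:400,300:500]; cv2.imwrite('pics/s4c.png',cv2.resize(i,(700,595)))
E
```

```text
t: 6.55
eef_pos: [0.3481, 0.3344, 0.1394]
tool_rot: [0.708, -0.703, -0.052, 0.047]
contact_force: [-0.0, 0.7, -1.6]
gripper_width: 0.994
t 6.55 p [0.3481 0.3344 0.1394] yaw 8.08 F [-0.   0.7 -1.6] w 84.9 tilt 0.62
side (array([341.8, 332.1]), np.float32(100.5), np.float32(64.0), np.float32(7.49)) 1573 [0.347  0.3384 0.0373] [-0.002 -0.013  0.042]
top (array([342.5, 330.9]), np.float32(99.7), np.float32(65.4), np.float32(8.08)) 652 [0.3416 0.3281 0.0377] [-0.002  0.013  0.034]
```

View pics/s4c.png

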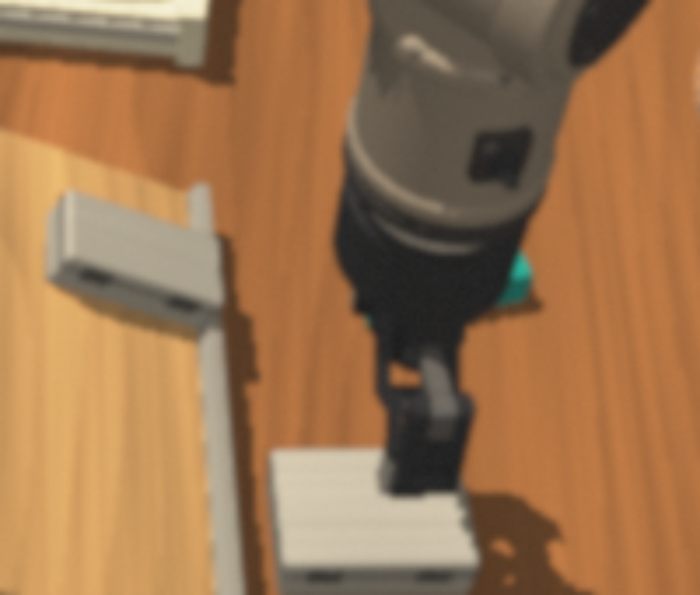

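The wide tin lies flat at (0.342, 0.331) with yaw about 8°. Regrasping at its middle.

```bash
python3 go.py .342 .3314 .008 8.05
```

```text
t 6.65 p [0.346  0.3321 0.1348] yaw 8.1 F [-0.6  0.7  0. ] w 85.1 tilt 0.21
shift [ -4.4 126.8  -0.5] turn 0.001 rows>= 4
```

```bash
python3 -m jog '[[[-4,20,-0.5],0],[[-4.4,55,-0.5],0],[[-4.4,90,-0.5],0],[[-4.4,110,-0.5],0],[[-4.4,121,-0.5],0],[[-4.4,127,-0.5],0],[[-4.4,127,-0.5],0],[[-4.4,127,-0.5],0],[[-4.4,127,-0.5],0]]';python3 go.py .342 .3314 .008 8.05;  python3 -m jog '[[[0,0,0],0],[[0,0,0],0],[[0,0,0],0],[[0,0,0],0],[[0,0,0],0],[[0,0,0],0]]' 55 50; python3 go.py
```

```text
t: 7.4
eef_pos: [0.3417, 0.3308, 0.0072]
tool_rot: [0.706, -0.705, -0.05, 0.049]
contact_force: [0.0, -0.4, -0.4]
gripper_width: 0.992
t 7.4 p [0.3417 0.3308 0.0072] yaw 8.08 F [ 0.  -0.4 -0.4] w 84.7 tilt 0.11
shift [ 0.3 -0.7  0.5] turn 0.001 rows>= 1
t: 7.9
eef_pos: [0.3417, 0.3307, 0.0075]
tool_rot: [0.706, -0.705, -0.05, 0.049]
contact_force: [-1.5, -1.0, 7.0]
gripper_width: 0.742
t 7.9 p [0.3417 0.3307 0.0075] yaw 8.09 F [-1.5 -1.   7. ] w 63.3 tilt 0.1
```

```bash
python3 -m jog '[[[0,-10,0],0],[[0,-35,0],0],[[0,-70,0],0],[[0,-105,0],0],[[0,-130,0],0],[[0,-140,0],0],[[0,-140,0],0]]';python3 go.py .5572 -.0738 .15 9.8
```

```text
t: 8.48
eef_pos: [0.3422, 0.3314, 0.1491]
tool_rot: [0.707, -0.704, -0.051, 0.048]
contact_force: [0.1, -0.1, -2.6]
gripper_width: 0.738
t 8.48 p [0.3422 0.3314 0.1491] yaw 8.08 F [ 0.1 -0.1 -2.6] w 63.0 tilt 0.33
shift [ 155.9   -1.9 -431.3] turn -0.03 rows>= 11
```

```bash
python3 -m jog '[[[4,0,-12],0],[[13,0,-35],0],[[24,0,-65],0],[[36,0,-100],0],[[49,0,-136],0],[[62,0,-172],0],[[75,0,-208],-0.01],[[88,0,-244],-0.02],[[101,0,-280],-0.03],[[114,0,-316],-0.03],[[127,0,-351],-0.03],[[138,0,-382],-0.03],[[147,0,-406],-0.03],[[153,0,-422],-0.03],[[156,0,-431],-0.03],[[156,0,-431],-0.03],[[156,0,-431],-0.03]]';python3 go.py .5572 -.0738 .08 9.8
python3 - <<'E'
from m import *
for n in ('top','side'):
    P=pts(cam(n,n+'5'))
    for z in (.058,.1805):
        F=flat(P,z,.006,(.48,.66,-.17,.05)); print(n,z,rect(F[:,:2]),len(F),F.mean(0).round(4))
E
```

```text
t: 9.9
eef_pos: [0.5551, -0.0739, 0.145]
tool_rot: [0.705, -0.704, -0.06, 0.061]
contact_force: [0.1, 0.8, -2.1]
gripper_width: 0.738
t 9.9 p [ 0.5551 -0.0739  0.145 ] yaw 9.81 F [ 0.1  0.8 -2.1] w 63.0 tilt 0.16
shift [ 2.2 65.  -0.3] turn 0.0 rows>= 2
top 0.058 (array([593.5, -27.5]), np.float32(20.3), np.float32(7.4), np.float32(13.07)) 21 [ 0.593  -0.0282  0.057 ]Traceback (most recent call last):
  File "<stdin>", line 5, in <module>
  File "m.py", line 10, in flat
    i=1+np.argmax(s[1:,4]); return P[l==i]
        ~~~~~~~~~^^^^^^^^^
    return _wrapfunc(a, 'argmax', axis=axis, out=out, **kwds)
    return bound(*args, **kwds)
ValueError: attempt to get argmax of an empty sequence
```

Run:
```python
from h import *
cam('side','s5b')
i=cv2.imread('pics/s5b.png')[120:270,220:420]; cv2.imwrite('pics/s5c.png',cv2.resize(i,(800,600)))
```

```text
(no output)
```

View pics/s5c.png

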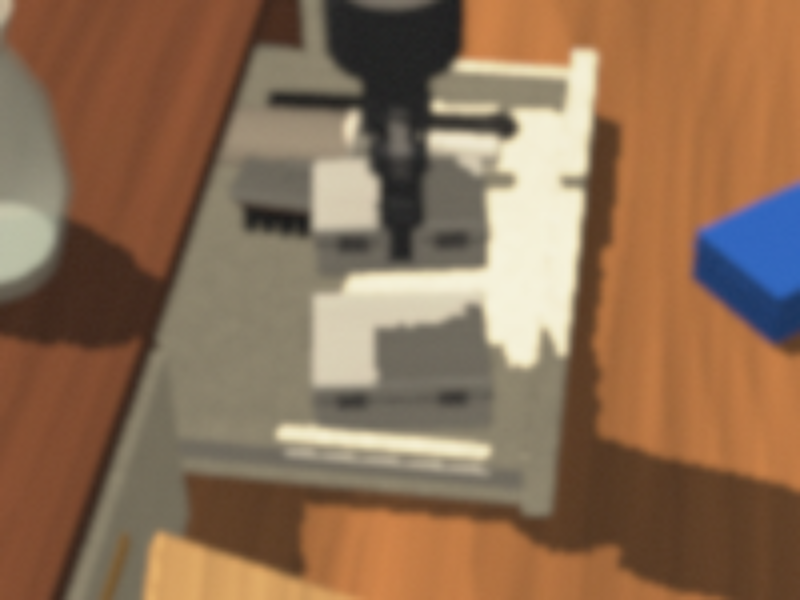

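The wide tin hangs level above the big tin, whose lid is at about (400,340) in the crop. Now lowering it.

```bash
python3 -m jog '[[[2.2,10,0],0],[[2.2,30,0],0],[[2.2,50,0],0],[[2.2,63,0],0],[[2.2,70,0],0],[[2.2,72,0],0],[[2.2,72,0],0],[[2.2,72,0],0],[[2.2,72,0],0]]';python3 go.py .5572 -.0738 .0655 9.8
```

```text
t: 10.75
eef_pos: [0.5592, -0.0742, 0.0752]
tool_rot: [-0.704, 0.705, 0.061, -0.06]
contact_force: [-0.2, 1.4, -2.6]
gripper_width: 0.739
t 10.75 p [ 0.5592 -0.0742  0.0752] yaw 9.81 F [-0.2  1.4 -2.6] w 63.1 tilt 0.1
shift [-1.9  9.7  0.7] turn 0.0 rows>= 1
```

```bash
python3 -m jog '[[[-2,2,0.5],0],[[-2,4,0.5],0],[[-2,6,0.5],0],[[-2,7,0.5],0],[[-2,8,0.5],0],[[-2,8,0.5],0],[[-2,8,0.5],0]]';python3 go.py .5572 -.0738 .0655 9.8;python3 -m jog '[[[0,1,0],0],[[0,1.5,0],0],[[0,1.5,0],0],[[0,1.5,0],0]]';python3 go.py .5572 -.0738 .0655 9.8
```

```text
t: 11.33
eef_pos: [0.5564, -0.0741, 0.0662]
tool_rot: [0.705, -0.705, -0.06, 0.06]
contact_force: [0.2, 0.2, -2.4]
gripper_width: 0.74
t 11.33 p [ 0.5564 -0.0741  0.0662] yaw 9.81 F [ 0.2  0.2 -2.4] w 63.2 tilt 0.0
shift [0.9 0.7 0.2] turn 0.0 rows>= 1
t: 11.67
eef_pos: [0.5568, -0.0741, 0.0655]
tool_rot: [0.705, -0.704, -0.061, 0.06]
contact_force: [-0.8, 0.2, 5.9]
gripper_width: 0.74
t 11.67 p [ 0.5568 -0.0741  0.0655] yaw 9.8 F [-0.8  0.2  5.9] w 63.2 tilt 0.06
shift [0.4 0.  0.3] turn 0.0 rows>= 1
```

Contact shows in the force, which went from -2.4 to +5.9 N. Releasing and retreating.

```bash
python3 -m jog '[[[0,0,0],0],[[0,0,0],0],[[0,0,0],0],[[0,0,0],0],[[0,0,0],0]]' 76;python3 go.py; python3 -m jog '[[[0,-10,0],0],[[0,-30,0],0],[[0,-60,0],0],[[0,-90,0],0],[[0,-110,0],0],[[0,-110,0],0],[[0,-110,0],0]]' 85; python3 go.py .4805 .222 .17 8.1
```

```text
t: 12.08
eef_pos: [0.5563, -0.0741, 0.0647]
tool_rot: [0.705, -0.705, -0.06, 0.061]
contact_force: [0.6, -0.4, 0.4]
gripper_width: 0.889
t 12.08 p [ 0.5563 -0.0741  0.0647] yaw 9.81 F [ 0.6 -0.4  0.4] w 75.9 tilt 0.01
t: 12.67
eef_pos: [0.5573, -0.0741, 0.1766]
tool_rot: [-0.704, 0.705, 0.062, -0.059]
contact_force: [0.0, 0.3, 0.1]
gripper_width: 0.999
t 12.67 p [ 0.5573 -0.0741  0.1766] yaw 9.81 F [0.  0.3 0.1] w 85.3 tilt 0.19
shift [-25.2   6.4 304.9] turn 0.03 rows>= 8
```

```bash
python3 -m jog '[[[-1,0,10],0],[[-3,0,35],0],[[-6,1,70],0.01],[[-9,2,108],0.02],[[-12,3,147],0.03],[[-15,4,186],0.03],[[-18,5,224],0.03],[[-21,6,258],0.03],[[-23,6,283],0.03],[[-25,6,298],0.03],[[-25,6,305],0.03],[[-25,6,305],0.03],[[-25,6,305],0.03]]' 75; python3 go.py .4803 .222 .055 8.1
python3 - <<'E'
from m import *
for n in ('top','side'):
    P=pts(cam(n,n+'6'))
    F=flat(P,.096,.006,(.48,.66,-.17,.05)); print(n,rect(F[:,:2]),len(F),F.mean(0).round(4))
    F=flat(P,.058,.006,(.48,.66,-.15,.0)); print(n,'bigtop',rect(F[:,:2]),len(F))
i=cv2.imread('pics/side6.png')[150:270,230:390]; cv2.imwrite('pics/s6c.png',cv2.resize(i,(800,600)))
E
```

```text
t: 13.75
eef_pos: [0.4794, 0.2214, 0.168]
tool_rot: [-0.705, 0.706, 0.049, -0.05]
contact_force: [0.6, -0.4, -0.4]
gripper_width: 0.879
t 13.75 p [0.4794 0.2214 0.168 ] yaw 8.08 F [ 0.6 -0.4 -0.4] w 75.0 tilt 0.11
shift [  1.2 113.    0.6] turn -0.0 rows>= 3
top (array([557.3, -73. ]), np.float32(99.6), np.float32(65.0), np.float32(9.5)) 967 [ 0.5566 -0.0728  0.0955]
top bigtop (array([558.1, -73.5]), np.float32(110.5), np.float32(83.9), np.float32(10.08)) 301
side (array([588.1, -66.5]), np.float32(67.3), np.float32(35.6), np.float32(-79.25)) 281 [ 0.5878 -0.064   0.0953]
side bigtop (array([604.4, -56.3]), np.float32(93.0), np.float32(40.0), np.float32(-52.58)) 146
```

View pics/s6c.png

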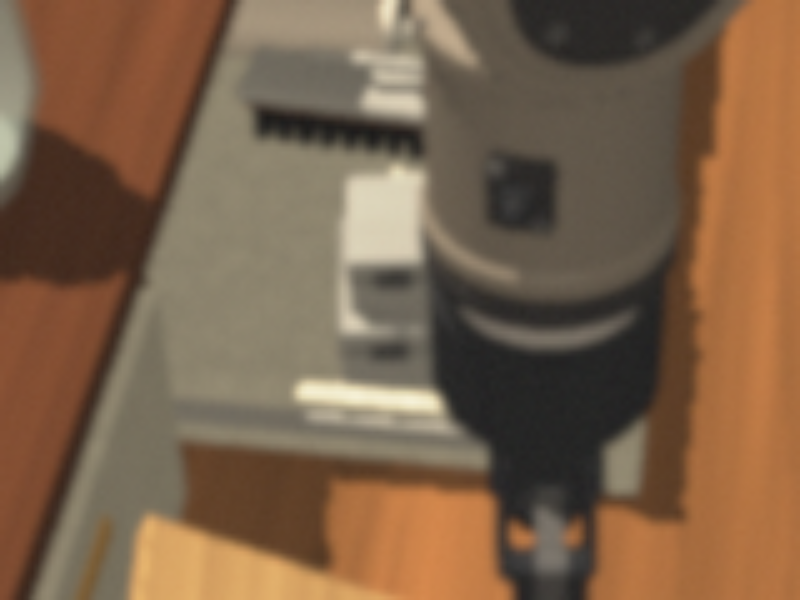

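View pics/top6.png

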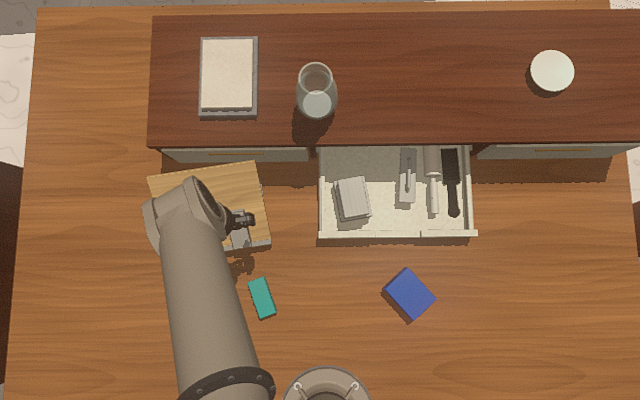

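The wide tin sits within about 1 mm and 0.5° of the big tin. In the top view the column is at about (351,199). Next is the narrow tin.

```bash
python3 -m jog '[[[1,20,0.5],0],[[1,45,0.5],0],[[1,70,0.5],0],[[1,88,0.5],0],[[1,100,0.5],0],[[1,107,0.5],0],[[1,110,0.5],0],[[1,110,0.5],0],[[1,110,0.5],0]]';python3 go.py; python3 -m jog '[[[0,0,0],0],[[0,0,0],0],[[0,0,0],0],[[0,0,0],0],[[0,0,0],0],[[0,0,0],0]]' 38 40; python3 go.py
```

```text
t: 14.6
eef_pos: [0.4813, 0.2226, 0.0594]
tool_rot: [0.705, -0.705, -0.05, 0.049]
contact_force: [0.4, 1.5, 0.3]
gripper_width: 0.88
t 14.6 p [0.4813 0.2226 0.0594] yaw 8.04 F [0.4 1.5 0.3] w 75.1 tilt 0.06
t: 15.1
eef_pos: [0.4811, 0.223, 0.0597]
tool_rot: [0.706, -0.705, -0.05, 0.049]
contact_force: [-0.7, -1.1, 6.5]
gripper_width: 0.536
t 15.1 p [0.4811 0.223  0.0597] yaw 8.09 F [-0.7 -1.1  6.5] w 45.8 tilt 0.07
```

```bash
python3 -m jog '[[[0,-3,0],0],[[0,-8,0],0],[[0,-15,0],0],[[0,-25,0],0],[[0,-40,0],0],[[0,-60,0],0],[[0,-80,0],0],[[0,-80,0],0],[[0,-80,0],0]]'; python3 go.py .329 .329 .044 8.1
```

```text
t: 15.85
eef_pos: [0.4815, 0.2233, 0.1404]
tool_rot: [0.706, -0.705, -0.051, 0.049]
contact_force: [-1.2, 0.1, -0.3]
gripper_width: 0.533
t 15.85 p [0.4815 0.2233 0.1404] yaw 8.09 F [-1.2  0.1 -0.3] w 45.5 tilt 0.19
shift [-136.4   96.2  125.9] turn -0.0 rows>= 6
```

```bash
python3 -m jog '[[[-8,0,8],0],[[-25,0,25],0],[[-50,0,47],0],[[-75,0,70],0],[[-100,0,94],0],[[-120,10,112],0],[[-132,35,122],0],[[-136,65,126],0],[[-136,85,126],0],[[-136,95,126],0],[[-136,95,126],0],[[-136,95,126],0]]'; python3 go.py
python3 - <<'E'
from h import *
cam('side','s7')
i=cv2.imread('pics/s7.png')[230:400,300:500]; cv2.imwrite('pics/s7c.png',cv2.resize(i,(700,595)))
E
```

```text
t: 16.85
eef_pos: [0.3279, 0.328, 0.0435]
tool_rot: [-0.705, 0.706, 0.049, -0.05]
contact_force: [-0.1, -0.2, -1.8]
gripper_width: 0.535
t 16.85 p [0.3279 0.328  0.0435] yaw 8.07 F [-0.1 -0.2 -1.8] w 45.7 tilt 0.1
```

View pics/s7c.png

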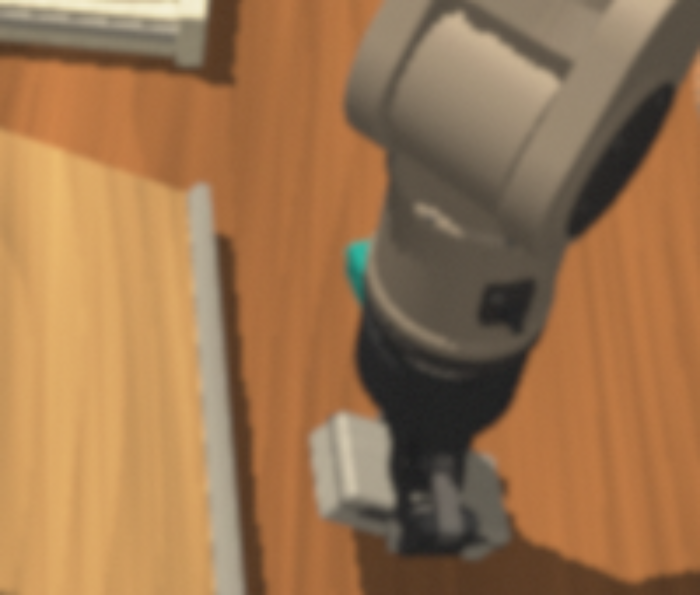

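The narrow tin is held at the same tilt. I'll level it on the deck the same way.

```bash
python3 -m jog '[[[0,6,0],0],[[0,12,0],0],[[0,17,0],0],[[0,17,0],0],[[3,20,0],0],[[5,23,0],0],[[8,27,0],0],[[8,27,0],0]]' - 20; python3 go.py; python3 -m jog '[[[2,2,0],0],[[4,5,0],0],[[5,8,0],0],[[6,11,0],0],[[6,11,0],0]]'; python3 go.py
```

```text
t: 17.57
eef_pos: [0.337, 0.3294, 0.0169]
tool_rot: [-0.705, 0.705, 0.05, -0.05]
contact_force: [-0.3, -2.3, 5.6]
gripper_width: 0.531
t 17.57 p [0.337  0.3294 0.0169] yaw 8.05 F [-0.3 -2.3  5.6] w 45.4 tilt 0.02
t: 17.98
eef_pos: [0.3438, 0.3304, 0.0062]
tool_rot: [0.706, -0.705, -0.05, 0.049]
contact_force: [2.1, -1.0, 6.3]
gripper_width: 0.531
t 17.98 p [0.3438 0.3304 0.0062] yaw 8.04 F [ 2.1 -1.   6.3] w 45.4 tilt 0.1
```

```bash
python3 -m jog '[[[0,1,0],0],[[1,2,0],0],[[1,2.5,0],0],[[1,2.5,0],0],[[1,2.5,0],0]]'; python3 go.py; python3 -m jog '[[[0,0,0],0],[[0,0,0],0],[[0,0,0],0],[[0,0,0],0],[[0,-20,0],0],[[0,-55,0],0],[[0,-95,0],0],[[0,-130,0],0],[[0,-130,0],0],[[0,-130,0],0]]' 75
python3 - <<'E'
from m import *
for n in ('side','top'):
    c=cam(n,n+'8'); P=pts(c)
    F=flat(P,.030,.006,(.24,.42,.26,.40)); 
    A=np.c_[F[:,:2],np.ones(len(F))]; print(n,rect(F[:,:2]),len(F),F.mean(0).round(4),np.linalg.lstsq(A,F[:,2],rcond=None)[0].round(3))
E
python3 go.py .342 .3304 .007 8.05
```

```text
t: 18.4
eef_pos: [0.3448, 0.3306, 0.0041]
tool_rot: [0.706, -0.705, -0.05, 0.049]
contact_force: [2.7, -2.4, 7.8]
gripper_width: 0.53
t 18.4 p [0.3448 0.3306 0.0041] yaw 8.04 F [ 2.7 -2.4  7.8] w 45.3 tilt 0.11
t: 19.23
eef_pos: [0.3441, 0.3318, 0.1353]
tool_rot: [0.707, -0.704, -0.051, 0.049]
contact_force: [0.5, -1.2, -1.1]
gripper_width: 0.878
side (array([340.2, 331.1]), np.float32(100.5), np.float32(47.7), np.float32(8.55)) 1250 [0.3431 0.3347 0.0293] [ 0.002 -0.018  0.034]
top (array([308.9, 326.2]), np.float32(47.7), np.float32(35.1), np.float32(-81.24)) 230 [0.3085 0.3244 0.0296] [0.024 0.008 0.02 ]
t 19.33 p [0.3427 0.3301 0.1328] yaw 8.1 F [-0.4  0.  -0.8] w 75.2 tilt 0.05
shift [ -0.5 125.8   0.4] turn 0.001 rows>= 4
```

View pics/side8.png

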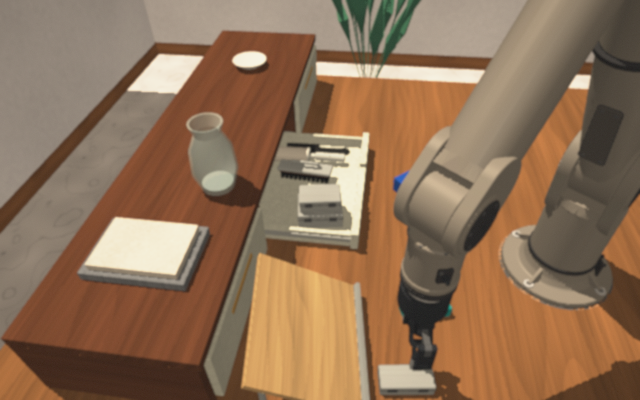

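The narrow tin lies flat near (408,379) in the side view, with its middle at x about 0.341. Regrasping it there.

```bash
python3 -m jog '[[[-2,20,0.3],0],[[-2,55,0.3],0],[[-2,90,0.3],0],[[-2,110,0.3],0],[[-2,121,0.3],0],[[-2,125,0.3],0],[[-2,125,0.3],0],[[-2,125,0.3],0],[[-2,125,0.3],0]]';python3 go.py .3407 .3304 .008 8.05;  python3 -m jog '[[[0,0,0],0],[[0,0,0],0],[[0,0,0],0],[[0,0,0],0],[[0,0,0],0],[[0,0,0],0]]' 38 45; python3 go.py;  python3 -m jog '[[[0,-10,0],0],[[0,-35,0],0],[[0,-70,0],0],[[0,-105,0],0],[[0,-140,0],0],[[0,-165,0],0],[[0,-175,0],0],[[0,-175,0],0],[[0,-175,0],0]]';python3 go.py .5572 -.0738 .18 9.8
```

```text
t: 20.08
eef_pos: [0.3418, 0.3313, 0.0093]
tool_rot: [0.706, -0.705, -0.05, 0.049]
contact_force: [0.2, 0.2, -0.3]
gripper_width: 0.88
t 20.08 p [0.3418 0.3313 0.0093] yaw 8.08 F [ 0.2  0.2 -0.3] w 75.2 tilt 0.12
shift [-1.2  1.3 -0.7] turn 0.001 rows>= 1
t: 20.58
eef_pos: [0.3415, 0.331, 0.0093]
tool_rot: [0.706, -0.705, -0.05, 0.049]
contact_force: [-1.1, -0.9, 7.4]
gripper_width: 0.528
t 20.58 p [0.3415 0.331  0.0093] yaw 8.09 F [-1.1 -0.9  7.4] w 45.1 tilt 0.09
t: 21.33
eef_pos: [0.3408, 0.3302, 0.183]
tool_rot: [0.705, -0.705, -0.05, 0.05]
contact_force: [-1.0, 0.3, -2.7]
gripper_width: 0.526
t 21.33 p [0.3408 0.3302 0.183 ] yaw 8.09 F [-1.   0.3 -2.7] w 44.9 tilt 0.01
shift [ 157.3    3.  -430.5] turn -0.03 rows>= 11
```

```bash
python3 -m jog '[[[4,0,-12],0],[[13,0,-35],0],[[24,0,-65],0],[[36,0,-100],0],[[49,0,-136],0],[[62,0,-172],0],[[75,0,-208],-0.01],[[88,0,-244],-0.02],[[101,0,-280],-0.03],[[114,0,-316],-0.03],[[127,0,-351],-0.03],[[138,0,-382],-0.03],[[147,0,-406],-0.03],[[153,0,-422],-0.03],[[157,3,-430],-0.03],[[157,3,-430],-0.03],[[157,3,-430],-0.03],[[157,3,-430],-0.03]]';python3 go.py .5577 -.074 .113 9.8
```

```text
t: 22.83
eef_pos: [0.5561, -0.0713, 0.1792]
tool_rot: [0.705, -0.704, -0.06, 0.062]
contact_force: [0.1, -0.1, -1.4]
gripper_width: 0.523
t 22.83 p [ 0.5561 -0.0713  0.1792] yaw 9.92 F [ 0.1 -0.1 -1.4] w 44.6 tilt 0.14
shift [ 1.3 66.2 -3. ] turn 0.002 rows>= 2
```

```bash
python3 -m jog '[[[1,10,-1.5],0.002],[[1,30,-3],0.002],[[1,48,-3],0.002],[[1,58,-3],0.002],[[1,64,-3],0.002],[[1,65,-3],0.002],[[1,65,-3],0.002],[[1,65,-3],0.002],[[1,65,-3],0.002]]';python3 go.py .5577 -.074 .1053 9.8
python3 - <<'E'
from h import *
cam('side','s9')
i=cv2.imread('pics/s9.png')[120:270,220:420]; cv2.imwrite('pics/s9c.png',cv2.resize(i,(800,600)))
E
```

```text
t: 23.58
eef_pos: [0.5593, -0.0759, 0.1162]
tool_rot: [-0.705, 0.705, 0.06, -0.059]
contact_force: [-0.1, 0.2, -1.8]
gripper_width: 0.526
t 23.58 p [ 0.5593 -0.0759  0.1162] yaw 9.69 F [-0.1  0.2 -1.8] w 45.0 tilt 0.1
shift [-1.3 10.9  2.1] turn -0.002 rows>= 1
```

View pics/s9c.png

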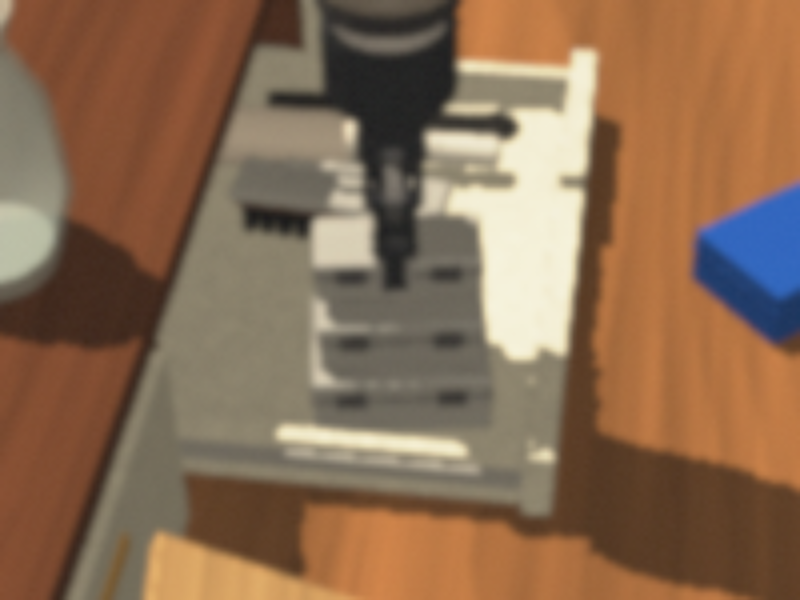

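The narrow tin is level and in line above the two below it, at (395,250) in the crop. Final lowering.

```bash
python3 -m jog '[[[-1,2,1.5],-0.002],[[-1,4,1.5],-0.002],[[-1,6,1.5],-0.002],[[-1,7.5,1.5],-0.002],[[-1,8.5,1.5],-0.002],[[-1,8.5,1.5],-0.002],[[-1,8.5,1.5],-0.002],[[-1,8.5,1.5],-0.002]]';python3 go.py .5577 -.074 .1053 9.8
```

```text
t: 24.3
eef_pos: [0.5574, -0.0746, 0.1068]
tool_rot: [0.705, -0.705, -0.06, 0.06]
contact_force: [0.4, 0.6, -0.7]
gripper_width: 0.528
t 24.3 p [ 0.5574 -0.0746  0.1068] yaw 9.8 F [ 0.4  0.6 -0.7] w 45.1 tilt 0.0
shift [0.4 1.5 0.5] turn 0.0 rows>= 1
```

```bash
python3 -m jog '[[[0.4,0.6,0.5],0],[[0.4,1.2,0.5],0],[[0.4,1.8,0.5],0],[[0.4,1.8,0.5],0],[[0.4,1.8,0.5],0]]';python3 go.py .5577 -.074 .1053 9.8
```

```text
t: 24.72
eef_pos: [0.5578, -0.0739, 0.1054]
tool_rot: [0.705, -0.704, -0.061, 0.06]
contact_force: [-1.9, 1.1, 3.5]
gripper_width: 0.527
t 24.72 p [ 0.5578 -0.0739  0.1054] yaw 9.81 F [-1.9  1.1  3.5] w 45.0 tilt 0.03
shift [-0.2  0.1 -0.1] turn 0.0 rows>= 1
```

```bash
python3 -m jog '[[[0,0,0],0],[[0,0,0],0],[[0,0,0],0],[[0,0,0],0],[[0,0,0],0]]' 57;python3 go.py; python3 -m jog '[[[0,-8,0],0],[[0,-20,0],0],[[0,-40,0],0],[[0,-65,0],0],[[0,-90,0],0],[[0,-110,0],0],[[0,-110,0],0],[[0,-110,0],0]]'; python3 go.py .375 -.34 .2 90; python3 -c "
from h import *
print(np.round(get_obs()['q'],2))"
```

```text
t: 25.13
eef_pos: [0.5576, -0.074, 0.1049]
tool_rot: [-0.705, 0.705, 0.06, -0.06]
contact_force: [-1.1, 0.6, -0.5]
gripper_width: 0.665
t 25.13 p [ 0.5576 -0.074   0.1049] yaw 9.81 F [-1.1  0.6 -0.5] w 56.8 tilt 0.01
t: 25.8
eef_pos: [0.5586, -0.0741, 0.2172]
tool_rot: [-0.704, 0.705, 0.062, -0.059]
contact_force: [-0.0, -0.4, 0.6]
gripper_width: 0.666
t 25.8 p [ 0.5586 -0.0741  0.2172] yaw 9.8 F [-0.  -0.4  0.6] w 56.9 tilt 0.23
shift [-226.3   16.4 -230.7] turn -1.4 rows>= 12
[-0.22  0.31  0.3   1.86 -0.11  0.98  1.87]
```

```bash
python3 -m jog '[[[-5,0,-5],0.05],[[-15,0,-15],0.15],[[-30,0,-31],0.27],[[-50,2,-51],0.39],[[-70,4,-71],0.51],[[-90,6,-92],0.63],[[-110,8,-112],0.75],[[-130,10,-132],0.87],[[-150,12,-153],0.99],[[-168,14,-171],1.11],[[-184,16,-188],1.23],[[-200,16,-204],1.35],[[-213,16,-217],1.47],[[-221,16,-225],1.59],[[-226,16,-231],1.69],[[-226,16,-231],1.742],[[-226,16,-231],1.742],[[-226,16,-231],1.742]]' 85; python3 go.py .375 -.34 .014 -90
python3 - <<'E'
from m import *
P=pts(cam('top','t10')); Q=pts(cam('side','s10'))
for nm,X in (('top',P),('side',Q)):
  for z in (.126,.096,.058):
    F=flat(X,z,.006,(.48,.66,-.15,.0)); print(nm,z,rect(F[:,:2]),len(F),F.mean(0).round(4))
m=(P[...,2]>.045)&(P[...,2]<.062)&(P[...,0]>.4)&(P[...,0]<.5)&(P[...,1]<-.05)&(P[...,1]>-.12)
print('panel x',np.percentile(P[m][:,0],[1,5,50]).round(4), get_obs()['q'])
i=cv2.imread('pics/s10.png')[120:270,220:420]; cv2.imwrite('pics/s10c.png',cv2.resize(i,(800,600)))
E
```

```text
t: 27.3
eef_pos: [0.374, -0.3396, 0.1985]
tool_rot: [-0.5, 0.501, -0.5, 0.499]
contact_force: [0.3, 0.0, -0.5]
gripper_width: 0.994
t 27.3 p [ 0.374  -0.3396  0.1985] yaw -89.89 F [ 0.3  0.  -0.5] w 84.9 tilt 0.08
shift [  0.5 184.5   1.3] turn 0.002 rows>= 5
top 0.126 (array([556.9, -73. ]), np.float32(100.3), np.float32(47.2), np.float32(9.38)) 737 [ 0.5562 -0.0726  0.1256]
top 0.096 (array([552.6, -45.7]), np.float32(99.3), np.float32(10.2), np.float32(10.06)) 148 [ 0.552  -0.0461  0.0953]
top 0.058 (array([558.1, -73.7]), np.float32(109.9), np.float32(83.9), np.float32(9.34)) 298 [ 0.5476 -0.0693  0.0572]
side 0.126 (array([555.7, -72.5]), np.float32(98.0), np.float32(49.4), np.float32(9.73)) 576 [ 0.5559 -0.0695  0.125 ]
side 0.096 (array([552.5, -46.9]), np.float32(98.4), np.float32(16.6), np.float32(9.11)) 261 [ 0.5529 -0.0469  0.0958]
side 0.058 (array([557.9, -71.6]), np.float32(110.4), np.float32(85.4), np.float32(9.26)) 325 [ 0.5581 -0.0422  0.0571]
panel x [0.4549 0.4551 0.4629] [-0.0229725   0.29067196  0.76869231  2.02670664 -0.25319979  0.91953569
  0.88238934]
```

View pics/s10c.png

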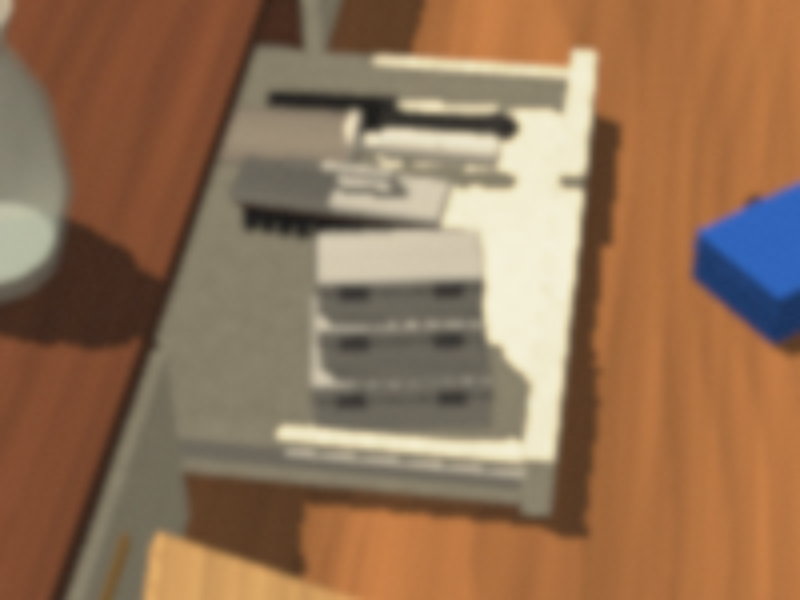

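View pics/t10.png

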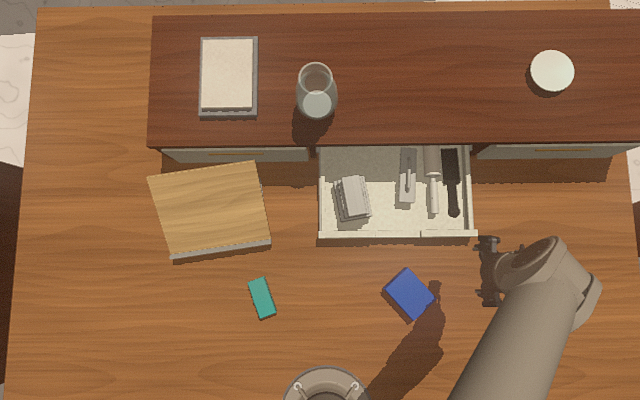

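The column stands square, with all three tops within about 1.5 mm and 0.5°. Descending in front of the panel with the jaws along world x.

```bash
python3 -m jog '[[[0,20,0],0.002],[[0,55,0],0.002],[[0,95,0],0.002],[[0,130,0],0.002],[[0,155,0],0.002],[[0,172,0],0.002],[[0,181,0],0.002],[[0,184,0],0.002],[[0,184,0],0.002],[[0,184,0],0.002]]'; python3 go.py; python3 -m jog '[[[0,0,3],0],[[0,0,7],0],[[0,0,11],0],[[0,0,14],0],[[0,0,16],0],[[0,0,18],0],[[0,0,20],0],[[0,0,22],0],[[0,0,24],0],[[0,0,26],0],[[0,0,28],0],[[0,0,30],0],[[0,0,31],0],[[0,0,31],0]]'; python3 go.py
python3 - <<'E'
from h import *
cam('top','t11'); cam('side','s11')
i=cv2.imread('pics/t11.png')[130:330,300:580]; cv2.imwrite('pics/t11c.png',cv2.resize(i,(800,571)))
E
```

```text
t: 28.23
eef_pos: [0.3749, -0.3405, 0.0159]
tool_rot: [-0.5, 0.499, -0.5, 0.501]
contact_force: [-0.3, 0.0, 0.4]
gripper_width: 0.994
t 28.23 p [ 0.3749 -0.3405  0.0159] yaw -90.1 F [-0.3  0.   0.4] w 84.9 tilt 0.09
t: 29.4
eef_pos: [0.4057, -0.3401, 0.0149]
tool_rot: [-0.5, 0.5, -0.5, 0.501]
contact_force: [-1.0, -0.5, -0.9]
gripper_width: 0.997
t 29.4 p [ 0.4057 -0.3401  0.0149] yaw -90.1 F [-1.  -0.5 -0.9] w 85.1 tilt 0.01
```

View pics/t11c.png

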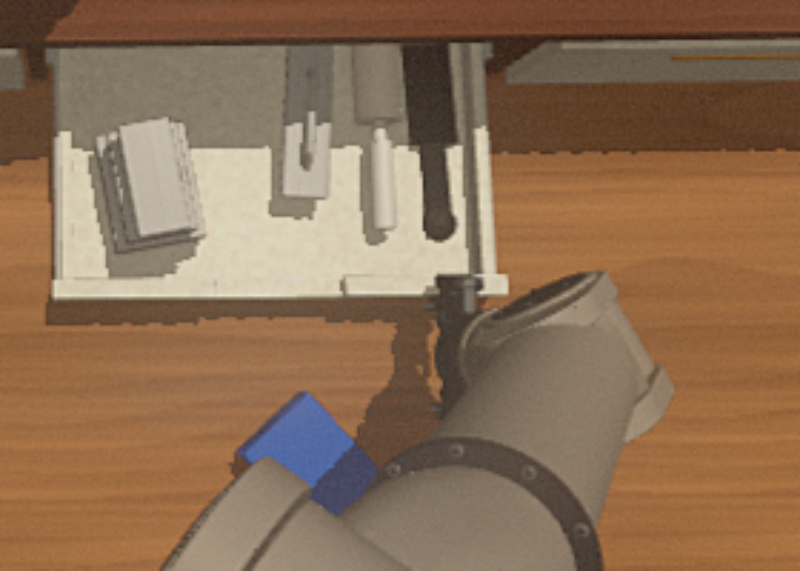

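View pics/s11.png

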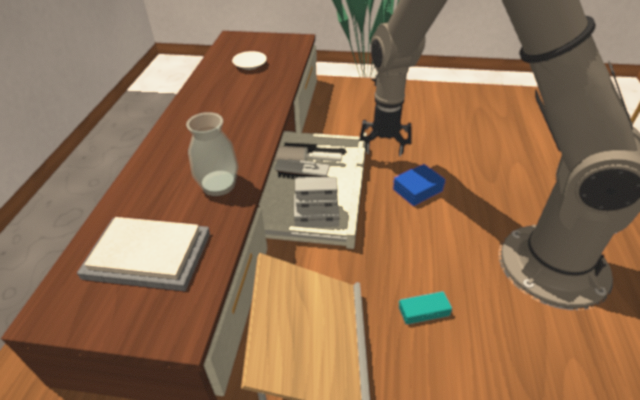

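Run:
```python
from h import *
for n in ('top','side'):
    P=pts(cam(n))
    m=(P[...,0]>.40)&(P[...,1]>-.40)&(P[...,1]<-.29)&(P[...,2]>.064)&(P[...,2]<.4)&(P[...,0]<.6)
    X=P[m]
    for z in np.arange(.06,.4,.02):
        k=X[(X[:,2]>=z)&(X[:,2]<z+.02)]
        if len(k)>3: print(n,round(z,2),'maxx',k[:,0].max().round(3),len(k))
o=get_obs();print(o['eef_pos'],o['contact_force'])
```

```text
top 0.06 maxx 0.477 32
top 0.08 maxx 0.479 66
top 0.1 maxx 0.478 37
top 0.12 maxx 0.474 98
top 0.14 maxx 0.444 36
top 0.16 maxx 0.444 48
top 0.18 maxx 0.441 39
top 0.2 maxx 0.445 47
top 0.22 maxx 0.446 75
top 0.24 maxx 0.457 28
top 0.32 maxx 0.465 35
top 0.34 maxx 0.465 64
top 0.36 maxx 0.464 276
top 0.38 maxx 0.459 125
side 0.06 maxx 0.479 44
side 0.08 maxx 0.481 128
side 0.1 maxx 0.479 135
side 0.12 maxx 0.476 128
side 0.14 maxx 0.445 89
side 0.16 maxx 0.444 108
side 0.18 maxx 0.444 119
side 0.2 maxx 0.446 107
side 0.22 maxx 0.447 138
side 0.24 maxx 0.458 141
side 0.26 maxx 0.452 142
side 0.28 maxx 0.452 127
side 0.3 maxx 0.461 118
side 0.32 maxx 0.465 123
side 0.34 maxx 0.467 104
side 0.36 maxx 0.465 123
side 0.38 maxx 0.456 88
[ 0.40566323 -0.34020306  0.0150172 ] [-1.25345222  0.30282194 -0.56259619]
```

The pads would reach the panel, but the open knuckles reach 24 mm past its face at z up to 0.135. At home they would end up just under the top's edge. I'll narrow the jaws so nothing overhangs, then measure again.

```bash
python3 -m jog '[[[0,0,-4],0],[[0,0,-8],0],[[0,0,-8],0],[[0,0,-8],0],[[0,0,-8],0]]' 50
python3 - <<'E'
from h import *
for n in ('side',):
    P=pts(cam(n))
    m=(P[...,0]>.40)&(P[...,1]>-.40)&(P[...,1]<-.29)&(P[...,2]>.06)&(P[...,2]<.4)&(P[...,0]<.6)
    X=P[m];o=get_obs();print(o['eef_pos'],o['contact_force'],o['gripper_width'])
    for z in np.arange(.06,.26,.02):
        k=X[(X[:,2]>=z)&(X[:,2]<z+.02)]
        if len(k)>3: print(n,round(z,2),'ahead',(k[:,0].max()-o['eef_pos'][0]).round(3),len(k))
E
```

```text
t: 30.02
eef_pos: [0.3973, -0.3402, 0.0151]
tool_rot: [-0.5, 0.499, -0.5, 0.501]
contact_force: [-0.9, 0.6, -0.2]
gripper_width: 0.583
[ 0.397464   -0.34019013  0.01505454] [-0.38581237  0.78396942 -0.42714757] 0.5871993825758374
side 0.06 ahead 0.07 69
side 0.08 ahead 0.063 88
side 0.1 ahead 0.069 132
side 0.12 ahead 0.068 83
side 0.14 ahead 0.039 73
side 0.16 ahead 0.039 88
side 0.18 ahead 0.038 99
side 0.2 ahead 0.041 85
side 0.22 ahead 0.039 112
side 0.24 ahead 0.052 122
```

```bash
python3 -m jog '[[[0,2,-4],0],[[0,6,-8],0],[[0,9,-8],0],[[0,11,-8],0],[[0,11,-8],0],[[0,11,-8],0]]' 85.4
python3 - <<'E'
from h import *
P=pts(cam('side','s12'))
m=(P[...,0]>.38)&(P[...,1]>-.40)&(P[...,1]<-.29)&(P[...,2]>.045)&(P[...,2]<.2)&(P[...,0]<.6)
X=P[m];o=get_obs();print(o['eef_pos'],o['contact_force'],o['gripper_width'])
for z in np.arange(.045,.16,.005):
    k=X[(X[:,2]>=z)&(X[:,2]<z+.005)]
    if len(k)>3: print(round(z,3),'ahead',(np.percentile(k[:,0],98)-o['eef_pos'][0]).round(3),len(k))
Q=pts(cam('top','t12'))
m=(Q[...,2]>.045)&(Q[...,2]<.062)&(Q[...,0]>.4)&(Q[...,0]<.56)&(Q[...,1]<-.05)&(Q[...,1]>-.12)
print('panel x',np.percentile(Q[m][:,0],[1,5,30]).round(4))
i=cv2.imread('pics/s12.png')[80:200,330:450]; cv2.imwrite('pics/s12c.png',cv2.resize(i,(600,600)))
E
```

```text
t: 30.57
eef_pos: [0.3893, -0.3401, 0.0038]
tool_rot: [0.499, -0.499, 0.501, -0.5]
contact_force: [-0.5, -0.1, 0.7]
gripper_width: 1.0
[ 0.38939755 -0.34016339  0.00392411] [ 0.2888143  -0.65080011  0.13727013] 0.9984927142885858
0.045 ahead 0.207 53
0.05 ahead 0.092 46
0.055 ahead 0.092 98
0.06 ahead 0.073 13
0.065 ahead 0.075 27
0.07 ahead 0.074 24
0.075 ahead 0.074 38
0.08 ahead 0.071 43
0.085 ahead 0.073 35
0.09 ahead 0.072 23
0.095 ahead 0.072 27
0.1 ahead 0.071 42
0.105 ahead 0.069 52
0.11 ahead 0.066 47
0.115 ahead 0.069 46
0.12 ahead 0.068 24
0.13 ahead 0.034 15
0.135 ahead 0.038 25
0.14 ahead 0.038 34
0.145 ahead 0.039 26
0.15 ahead 0.039 29
0.155 ahead 0.036 31
panel x [0.4651 0.4654 0.4729]
```

View pics/s12c.png

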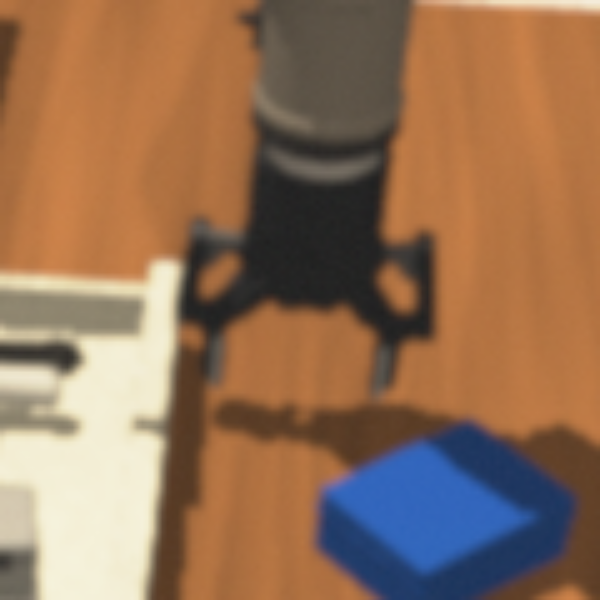

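The panel now stands at x=0.465, so the earlier touch already eased the tray about 10 mm. Contact comes about 58 mm ahead of the tool centre. With the jaws open the knuckles overhang only about 15 mm, which stays short of the edge at home. Pushing gently from here.

```bash
python3 -m jog '[[[0,-5,2],0],[[0,-10,6],0],[[0,-11,10],0],[[0,-11,13],0],[[0,-11,15],0],[[0,-11,16.5],0],[[0,-11,18],0],[[0,-11,20],0],[[0,-11,22.5],0],[[0,-11,25.5],0],[[0,-11,29],0],[[0,-11,33],0],[[0,-11,38],0],[[0,-11,43],0],[[0,-11,48],0],[[0,-11,52],0],[[0,-11,55],0],[[0,-11,57],0],[[0,-11,58],0],[[0,-11,58],0]]'
python3 - <<'E'
from m import *
Q=pts(cam('top','t13'));P=pts(cam('side','s13'))
m=(Q[...,2]>.045)&(Q[...,2]<.062)&(Q[...,0]>.4)&(Q[...,0]<.7)&(Q[...,1]<-.05)&(Q[...,1]>-.12)
print('panel x',np.percentile(Q[m][:,0],[1,5]).round(4),get_obs()['eef_pos'],get_obs()['contact_force'])
for nm,X in (('top',Q),('side',P)):
    F=flat(X,.126,.006,(.48,.72,-.15,.0)); print(nm,rect(F[:,:2]),len(F))
E
```

```text
t: 32.33
eef_pos: [0.4478, -0.3402, 0.015]
tool_rot: [-0.5, 0.499, -0.5, 0.501]
contact_force: [-1.1, 0.9, -0.2]
gripper_width: 1.006
panel x [0.5069 0.5074] [ 0.44786124 -0.34034785  0.015214  ] [-1.19272641  0.77548075 -0.57527262]
top (array([607.7, -73.1]), np.float32(100.5), np.float32(47.4), np.float32(9.63)) 724
side (array([607.5, -72.3]), np.float32(99.6), np.float32(50.7), np.float32(9.15)) 575
```

View pics/s13.png

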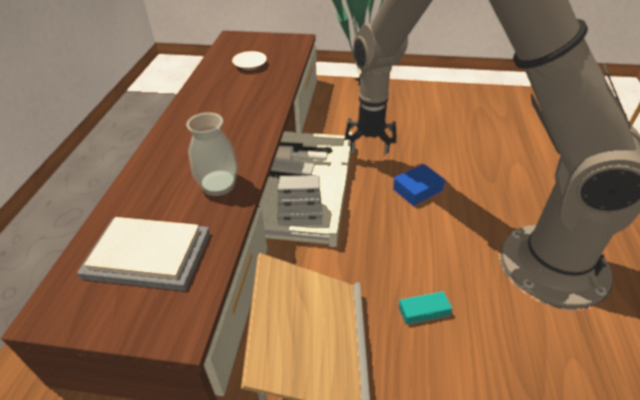

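The column rides along square; its top is at (298,187) in the side view and moved 51 mm with the tray. Continuing.

```bash
python3 -m jog '[[[0,0,1],0],[[0,0,2.5],0],[[0,0,4.5],0],[[0,0,7],0],[[0,0,10],0],[[0,0,14],0],[[0,0,18],0],[[0,0,22],0],[[0,0,26],0],[[0,0,30],0],[[0,0,34],0],[[0,0,38],0],[[0,0,42],0],[[0,0,46],0],[[0,0,50],0],[[0,0,54],0],[[0,0,57],0],[[0,0,59],0],[[0,0,60],0],[[0,0,60],0]]'; python3 go.py; python3 -m jog '[[[0,0,1],0],[[0,0,2.5],0],[[0,0,4.5],0],[[0,0,7],0],[[0,0,10],0],[[0,0,14],0],[[0,0,18],0],[[0,0,22],0],[[0,0,26],0],[[0,0,30],0],[[0,0,34],0],[[0,0,38],0],[[0,0,42],0],[[0,0,46],0],[[0,0,50],0],[[0,0,54],0],[[0,0,57],0],[[0,0,59],0],[[0,0,60],0],[[0,0,60],0]]';  python3 - <<'E'
from m import *
o=get_obs()
Q=pts(cam('top','t14'));P=pts(cam('side','s14'))
m=(Q[...,2]>.045)&(Q[...,2]<.062)&(Q[...,0]>.4)&(Q[...,0]<.72)&(Q[...,1]<-.05)&(Q[...,1]>-.12)
print('panel x',np.percentile(Q[m][:,0],[1,5]).round(4),o['eef_pos'],o['contact_force'])
m=(P[...,0]>.45)&(P[...,1]>-.40)&(P[...,1]<-.29)&(P[...,2]>.06)&(P[...,2]<.2)&(P[...,0]<.668)
X=P[m]
for z in np.arange(.06,.2,.02):
    k=X[(X[:,2]>=z)&(X[:,2]<z+.02)]
    if len(k)>3: print(round(z,3),'x',(np.percentile(k[:,0],98)).round(3),len(k))
i=cv2.imread('pics/s14.png')[60:260,220:420]; cv2.imwrite('pics/s14c.png',cv2.resize(i,(600,600)))
E
```

```text
t: 34.1
eef_pos: [0.5078, -0.3403, 0.0149]
tool_rot: [-0.5, 0.499, -0.5, 0.501]
contact_force: [0.2, -0.4, 0.1]
gripper_width: 1.0
t 34.1 p [ 0.5078 -0.3403  0.0149] yaw -90.1 F [ 0.2 -0.4  0.1] w 85.4 tilt 0.03
t: 35.77
eef_pos: [0.5679, -0.3405, 0.015]
tool_rot: [-0.5, 0.499, -0.5, 0.501]
contact_force: [-0.9, -0.2, 0.5]
gripper_width: 1.001
panel x [0.6256 0.6261] [ 0.56788421 -0.34047553  0.01496595] [-0.86585715 -0.24423538  0.50832998]
0.06 x 0.638 93
0.08 x 0.64 243
0.1 x 0.639 233
0.12 x 0.635 235
0.14 x 0.601 133
0.16 x 0.602 169
0.18 x 0.602 189
```

View pics/s14c.png

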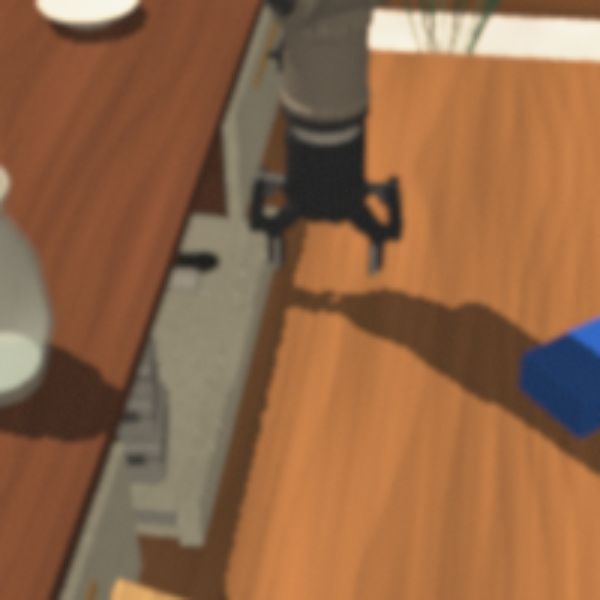

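The tray is 29 mm from home, and the gripper ends at x=0.640, clear of the edge at 0.675. Now the slow final stretch.

```bash
python3 -m jog '[[[0,0,1],0],[[0,0,2.5],0],[[0,0,4.5],0],[[0,0,7],0],[[0,0,9.5],0],[[0,0,12],0],[[0,0,14.5],0],[[0,0,17],0],[[0,0,19],0],[[0,0,20.5],0],[[0,0,21.5],0],[[0,0,22.3],0],[[0,0,23],0],[[0,0,23.7],0],[[0,0,24.4],0],[[0,0,25.1],0],[[0,0,25.8],0],[[0,0,26.5],0],[[0,0,26.5],0]]'; python3 go.py; python3 -m jog '[[[0,0,0.5],0],[[0,0,1],0],[[0,0,1.5],0],[[0,0,2],0],[[0,0,2.5],0],[[0,0,3],0],[[0,0,3],0]]'; python3 go.py
```

```text
t: 37.45
eef_pos: [0.594, -0.3404, 0.0149]
tool_rot: [0.5, -0.5, 0.5, -0.5]
contact_force: [-1.5, -1.8, -0.7]
gripper_width: 1.001
t 37.45 p [ 0.594  -0.3404  0.0149] yaw -90.11 F [-1.5 -1.8 -0.7] w 85.5 tilt 0.0
t: 38.03
eef_pos: [0.5964, -0.3404, 0.0149]
tool_rot: [0.499, -0.5, 0.501, -0.5]
contact_force: [-3.4, -0.3, 2.2]
gripper_width: 0.999
t 38.03 p [ 0.5964 -0.3404  0.0149] yaw -90.11 F [-3.4 -0.3  2.2] w 85.3 tilt 0.05
```

```bash
python3 -m jog '[[[0,0,0.5],0],[[0,0,1],0],[[0,0,1.5],0],[[0,0,1.5],0],[[0,0,1.5],0]]'; python3 -m jog '[[[0,0,0.5],0],[[0,0,1],0],[[0,0,1.5],0],[[0,0,1.5],0],[[0,0,1.5],0]]'
python3 - <<'E'
from m import *
Q=pts(cam('top','t15'))
m=(Q[...,2]>.045)&(Q[...,2]<.062)&(Q[...,0]>.4)&(Q[...,0]<.73)&(Q[...,1]<-.05)&(Q[...,1]>-.12)
print('panel x',np.percentile(Q[m][:,0],[1,5]).round(4))
E
```

```text
t: 38.45
eef_pos: [0.5964, -0.3403, 0.015]
tool_rot: [0.499, -0.5, 0.502, -0.5]
contact_force: [-8.9, 1.4, 6.0]
gripper_width: 1.001
t: 38.87
eef_pos: [0.5964, -0.3403, 0.0151]
tool_rot: [0.499, -0.5, 0.503, -0.499]
contact_force: [-13.2, 2.0, 10.4]
gripper_width: 1.001
panel x [0.6541 0.6547]
```

The force rose to 13 N with no more motion and the panel is at 0.654, so the tray is home. Retreating along -x.

```bash
python3 -m jog '[[[0,0,-2],0],[[0,0,-5],0],[[0,0,-12],0],[[0,0,-25],0],[[0,0,-45],0],[[0,0,-70],0],[[0,-10,-95],0],[[0,-30,-115],0],[[0,-50,-130],0],[[0,-60,-140],0],[[0,-60,-140],0],[[0,-60,-140],0]]'
python3 - <<'E'
from m import *
Q=pts(cam('top','t16'));P=pts(cam('side','s16'))
m=(Q[...,2]>.045)&(Q[...,2]<.062)&(Q[...,0]>.4)&(Q[...,0]<.73)&(Q[...,1]<-.05)&(Q[...,1]>-.12)
print('panel x',np.percentile(Q[m][:,0],[1,5]).round(4),get_obs()['eef_pos'],get_obs()['t'],get_obs()['contact_force'])
# visible column points under the top, side cam
m=(P[...,0]>.66)&(P[...,0]<.82)&(P[...,1]>-.13)&(P[...,1]<.0)&(P[...,2]>.02)&(P[...,2]<.135)
X=P[m]; print(len(X))
for a,b in ((.02,.055),(.062,.092),(.1,.124)):
    k=X[(X[:,2]>a)&(X[:,2]<b)]; 
    if len(k): print(a,len(k),k.min(0).round(3),k.max(0).round(3))
i=cv2.imread('pics/s16.png')[150:260,220:330]; cv2.imwrite('pics/s16c.png',cv2.resize(i,(600,600)))
E
```

```text
t: 39.92
eef_pos: [0.4607, -0.3401, 0.0754]
tool_rot: [-0.5, 0.499, -0.5, 0.501]
contact_force: [0.2, 1.0, -0.2]
gripper_width: 1.002
panel x [0.6538 0.6546] [ 0.46094149 -0.33954056  0.07434051] 40.0167 [-0.22168541  0.58892825 -0.11479872]
278
0.02 128 [ 0.66  -0.128  0.02 ] [ 0.711 -0.001  0.055]
0.062 5 [ 0.703 -0.058  0.063] [ 0.705 -0.05   0.068]
```

View pics/s16c.png

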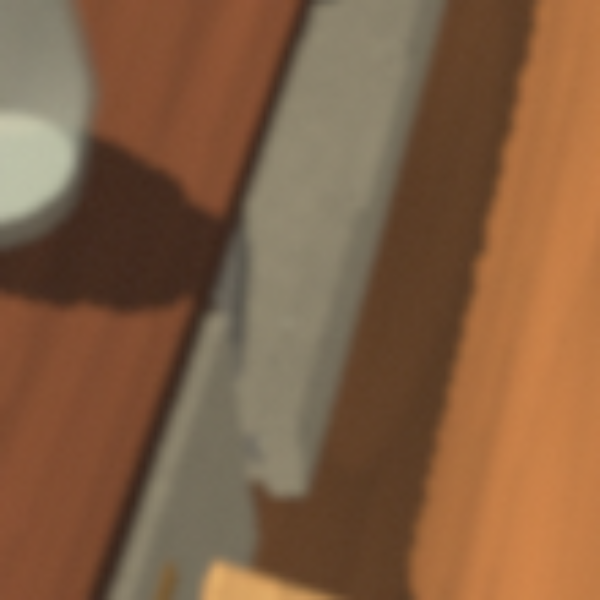

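View pics/t16.png

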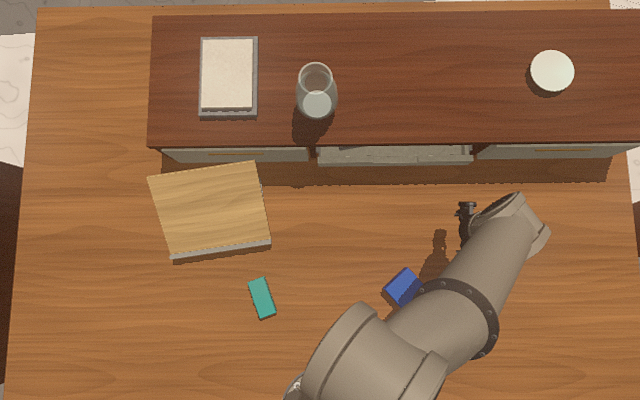

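The tray is closed at about (395,157) in the top view. The vase and the look-alikes are unmoved and the gripper is clear. Handing in.

```bash
python3 -c "
from station import *
print(hand_in())"
```

```text
the job is handed in; nothing more can be done
None
```

I stacked the wide tin and then the narrow one on the big tin in the tray, pushed the tray home, and handed the job in at about 40 s of the 72 s allowed.

**Stacking:** I took each tin off the rest, levelled it on the deck, gripped it again at its middle and lowered it until the force showed contact before letting go. Before the push, the three tops measured centred within about 1.5 to 2 mm and in line within about 0.7°.

**Pushing:** I pushed the panel slowly with the back of the open finger. The panel moved from x = 0.455 to 0.654–0.655, a travel of 0.20 m. At the stop the force rose to 13 N with no further motion, so the tray is home.

**What did not go cleanly or could not be checked:**
- **Early tray movement:** the first approach to the panel, meant only to touch it, already moved the tray about 10 mm.
- **Gripper overhang:** the open knuckles reach past the finger back, about 15 mm over the panel. That should have left them about 5 mm short of the top's edge at home, but I did not measure it there.
- **Column at home:** the top hides the stack when the tray is closed. The last check that it was square was after the tray had moved about 52 mm. At home only the big tin's front corner showed, about where I expected it.
- **Bystanders:** the vase and the two look-alikes were unmoved in the last top view. I did not touch the brush, lint roller or shoe horn, but they too are now hidden.

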